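Clamp a culture flask on the shaker

TASK

Load the culture flask that lies beside the shaker: draw the clamp bar back towards the front, set the flask down flat and softly between the two bars with its long sides along them, about in the middle, then slide the clamp bar up until its spring pad holds the flask snugly against the back bar, and let go. The flask is thin plastic with cells in it: grip and squeeze it only lightly, keep it level, and leave the other things on the bench where they are.

Things in the scene. Friction and masses are not known exactly. Their poses are not given: they have to be found in the camera images.
- flask: Clear culture flask of thin plastic, white screw cap, lying flat on the bench: 97 mm long, 44 wide, 26 high, about 80 g. Origin: centre of its underside; x along its length (cap at -x; the straight sides run from x = -20 to +48 mm), y across, z up. Pick it across its width near the origin. It stands at most 45 N from each finger and 12 N from the clamp pad.
- shaker: White laboratory shaker fixed on the bench, 265 mm deep, 272 wide; the top of its flat platform is 76 mm above the bench. Origin: on the bench under the platform's centre; x to its back, y to its left, z up; front (-x) towards the robot, turned up to 0.3 rad. Two guide rods along x at y = +-118 mm, 18 mm above the platform; the flask lies between them, length along y, either way round.
- back_bar: Fixed bar across the back of the platform, 27 mm high, with a rubber face towards the front. Its face is at x = +85 mm in the shaker's frame. Origin: at the platform's centre, on its top (76 mm above the bench), axes as the shaker's.
- clamp_bar (a joint): Clamp bar sliding on the guide rods (m); it stays where it is left (friction about 6 N). 0 = fully back, at the front of the platform: the gap between pad face and back bar is then 135 mm. Grows to 0.125 towards the back bar (gap = 135 mm minus this value). It starts run in, the gap too narrow for the flask.
- bar_grip (a point): Grip of the clamp bar, on its robot side: centre of an upright black fin, 18 mm thick along the shaker's y, 42 mm long along its x. This point is 112 mm above the bench, 14 mm below the fin's top and 36 mm above the platform. Pinch the fin from above across its thickness.
- clamp_pad: Rubber-faced sprung pad on the clamp bar, 160 mm long, 27 high, facing the back bar. Origin: middle of its face, on the platform's top; axes as the shaker's. Its face is 50 mm from bar_grip (towards +x) when free; it needs 0.9 N to start, then 0.6 N/mm, and goes in 6 mm at most (4.5 N), then meets the bar solidly.
- counter: Round grey hand tally counter, 56 x 76 x 23 mm, a bystander. Origin: centre of its underside.
- dish: White round dish with lid, 93 mm wide, 14 mm high, a bystander. Origin: centre of its underside.
- pen: Ballpoint pen, 145 mm long, 9 mm high, a bystander. Origin: centre of its underside.
There are look-alikes about, which are no part of the job. What is shaped like the flask but green is not meant.

How it is judged:
By the outcome, as a careful person would: the job done as asked, in the order asked, and still so for the second after the job is handed in, with the robot touching nothing.
It also fails if it takes over 67 s, if anything falls off the work surface, if the arm or the gripper's body presses on something with over 40 N, if the wrist force passes 120 N, or if a joint passes its speed limit or range.

ROBOT

A 6-joint arm with a two-finger parallel gripper is mounted at the origin on a cart in front of the work surface, level with it; the furniture and walls round the work are solid. World frame = base frame: x ahead of the robot, y to its left, z up, the work surface at z = 0. Lengths are in mm, angles in rad, forces in N, time in s.
With the tool pointing down it reaches from about 300 to 775 mm from the base axis. Payload 14.6 kg.
Tool frame: the origin (TCP) lies midway between the tips of the shut fingers; the grasp point (between the pads) lies 19 mm behind it (manip.grasp_offset is the distance from the TCP to the grasp point, in mm); z points along the fingers, y is the line along which they close (so a half turn about z gives the same grasp; the last joint's range is limited). The gripper opens to 94 mm and grips with 3 to 60 N. Pads are 16 mm wide; open, the fingers measure 119 mm over their backs; the gripper's body (75 mm by 177 mm) begins 78 mm behind the grasp point.
Start: joints at [-1.213, 0.3, 1.521, -0, 1.321, -0.067], TCP at [226.668, -501.11, 205.446] pointing down, gripper open.
Joint ranges: [-3.03, 3.03], [-0.79, 2.21], [0.23, 2.52], [-1.04, 4.18], [0, 3.07], [-2.55, 2.55]. Speed limits (rad/s): [2.22, 2.22, 2.57, 3.14, 3.14, 3.14].

INTERFACE

Orientations are given as [roll, pitch, yaw] about the fixed x, y, z axes, in that order (R = Rz(yaw) Ry(pitch) Rx(roll)).
In Python, from cell import manip, viewer gives the robot as it stands. The module is installed in compiled form; this text tells all that it offers.
- The arm moves only by the tool move_arm, never from a script. Its argument "moves" is a list of rows, each a list of 4 numbers: the shift along the tool's x, y, z in m, then the turn about the tool's z in rad. A call has 1 to 12 rows; each row is the pose to reach, as a shift and turn from the pose commanded when the call began, along the tool's axes at that moment; what a row does not reach only later rows make up. A row lasts 1/10 s, in which the tool goes at most 50 mm and 8.59 degrees, less where a joint would pass 70% of its speed; a pose out of reach is approached as far as the arm can. A call with a gripper value outside its range is refused whole. "jaw" is the finger opening in m, from 0 to 0.094, set as the call begins (left out, the last holds). The fingers move at their own pace and stop on an object; "squeeze" is the grip in N (left out, the last holds). Time passes only in rows, so rows that repeat a pose let the fingers close. It gives the time, the measured TCP pose, the force, the opening and the grip force at its end, in the units of the state.
- manip.read_state(): the state, without advancing time (a new reading comes with each control period).
- viewer.camera(name): name is "side" or "top"; returns a dict with "frame" (480x640x3 uint8, blue, green, red), "z_map" (480x640 float32, mm along the optical axis (not along the pixel's ray), 0 where there is no reading), "fx", "fy", "cx", "cy" (pixels), "origin" and "orientation" of the camera in the world. Camera axes: x right, y down, z forward; pixel columns grow to the right and rows downward; lengths in mm; the calibration is good to about 2 mm. A picture is of the moment at which its call begins.
- manip.sign_off(): hands the job in; it is judged then, once.
The state is a dict: "clock": time; "joints": joint angles; "qd": joint speeds; "effort": joint torques, N m; "eef_pos": TCP position; "eef_rot": TCP orientation; "wrist_force": force on the tool from outside, world axes, zero at the start; "moment": the same for the moment, N m; "finger_gap": finger opening in mm; "finger_force": force on a finger pad.
Only numpy, scipy, OpenCV 4.12 (cv2) and the standard library are available. Lean on these libraries where they do the work, as an engineer would, in place of code of your own. Each camera call takes 0.05 s, during which the arm holds its last target. There are 200 camera calls.

## Working session

There is one attempt and no reset: what is moved stays moved. The work goes in short steps, Python scripts to look and compute and a tool call to move; the robot and the scene stay as the last step left them, time stands still between calls to the robot, and variables do not carry over. Pictures are saved under pics/ and viewed, at most 10 in all, crops included, and the job is handed in when it is done.

Besides the shell and the picture viewer there is one more tool, called after "Request:" as name(argument=value, ...), one argument or row to a line, values as JSON. move_arm: Moves the arm, as the interface text tells. Its arguments: {"type":"object","properties":{"moves":{"type":"array"},"jaw":{"type":"number"},"squeeze":{"type":"number"}},"required":["moves"]}

```bash
mkdir -p pics; cat > h.py <<'E'
import numpy as np, cv2
from cell import manip, viewer
from scipy.spatial.transform import Rotation as R
def cam(n):
    c=viewer.camera(n); o=np.array(c["orientation"],float)
    c["R"]=o if o.shape==(3,3) else (R.from_euler("xyz",o).as_matrix() if o.size==3 else R.from_quat(o).as_matrix())
    c["o"]=np.array(c["origin"],float); return c
def pts(c):  # world xyz per pixel from z_map
    v,u=np.mgrid[:480,:640]; z=c["z_map"]
    p=np.stack([(u-c["cx"])/c["fx"]*z,(v-c["cy"])/c["fy"]*z,z],-1)
    return p@c["R"].T+c["o"]
def ray(c,u,v,h):
    d=c["R"]@np.array([(u-c["cx"])/c["fx"],(v-c["cy"])/c["fy"],1.]); return c["o"]+d*(h-c["o"][2])/d[2]
E
python3 - <<'E'
from h import *
for n in("top","side"):
    c=cam(n); cv2.imwrite(f"pics/{n}0.png",c["frame"]); print(n,c["origin"],c["orientation"],c["fx"],c["cx"],c["cy"],(c["z_map"]>0).mean())
print(manip.read_state(),manip.grasp_offset)
E
```

```text
top [  10.13909061  190.79479255 1709.87448158] [-2.78882026e+00 -2.48273890e-03 -1.85242270e+00] 588.0779895398382 334.761159922339 245.37920426710807 0.9959016927083333
side [ 276.46172592  884.88289086 1374.14876782] [-2.52133817 -0.01432673 -2.77508459] 583.644725083491 315.79233229657336 242.6766645886515 0.9959830729166667
{'clock': 0.1, 'joints': array([-1.21262431e+00,  3.00410246e-01,  1.52151469e+00, -3.77680915e-05,
        1.32070174e+00, -6.66060310e-02]), 'qd': array([ 7.50630079e-04, -1.04282726e-03, -1.26227170e-03,  8.57365179e-04,
        1.14344787e-03,  1.74277815e-05]), 'effort': array([ 4.57002234e-04, -5.32645333e+01, -3.53283656e+01,  7.09144771e-02,
        2.34898890e-02, -7.26737676e-05]), 'eef_pos': array([ 226.56777017, -500.90734562,  204.94779461]), 'eef_rot': array([-3.14055849e+00, -3.23190101e-05,  4.24787400e-01]), 'wrist_force': array([-0.55531921,  0.30620739,  0.3836527 ]), 'moment': array([ 0.05498377, -0.01147522,  0.03265851]), 'finger_force': 0.0, 'finger_gap': 94.10376481657764} 18.8
```

View pics/top0.png

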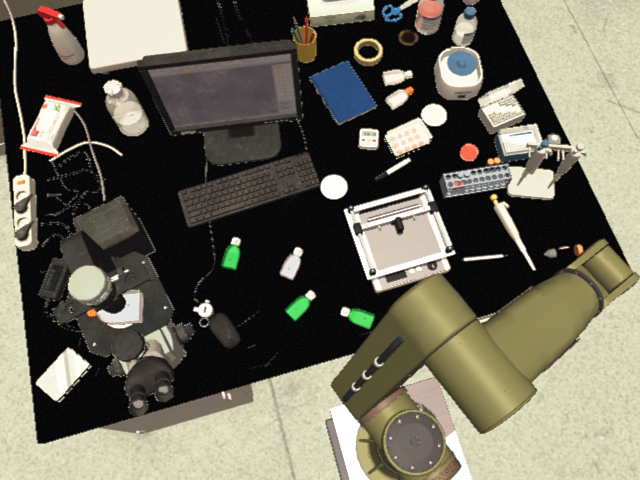

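View pics/side0.png

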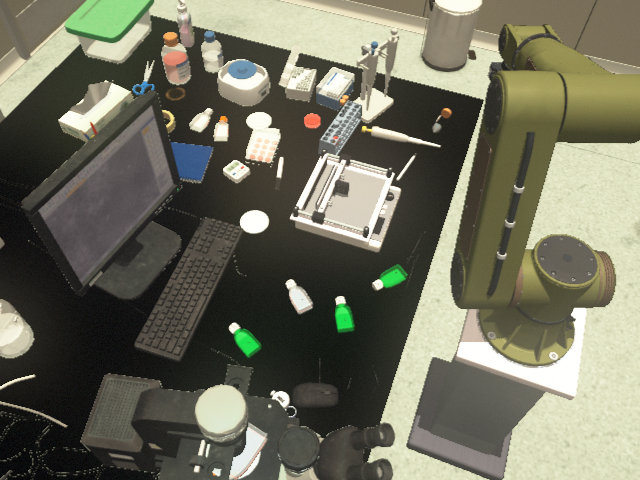

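The clear flask shows at top (292,262) and side (299,296). The same shapes at top (232,253), (300,305) and (357,317) are green, so they are not meant. The two white bottles at top (397,77) and (400,97) are upright or stand elsewhere, far from the shaker. The shaker is at top (400,238) and its black grip fin at about (398,225). The next crop should confirm the flask.

```bash
python3 - <<'E'
from h import *
im=[]
for n,(u,v,w,hh) in {"top":(260,180,200,120),"side":(270,145,140,175)}.items():
    c=cam(n); np.savez(f"{n}.npz",**{k:np.array(x) for k,x in c.items()})
    im.append(cv2.resize(c["frame"][v:v+hh,u:u+w],None,fx=2.1 if n=="top" else 2.6,fy=2.1 if n=="top" else 2.6,interpolation=cv2.INTER_CUBIC))
H=max(i.shape[0] for i in im)
cv2.imwrite("pics/crop1.png",np.hstack([cv2.copyMakeBorder(i,0,H-i.shape[0],0,0,0) for i in im]))
for n in("top","side"):
    c=cam(n);P=pts(c); f=c["frame"].astype(int)
    u0,v0=(292,262) if n=="top" else (299,296)
    s=np.s_[v0-22:v0+23,u0-20:u0+21]
    m=(f[s].max(-1)>90)
    q=P[s][m]; print(n,m.sum(),np.percentile(q[:,2],[2,10,50,90,98]).round(1),q.mean(0).round(1))
    # ray checks
    print(" ground z near", np.median(P[s][~m][:,2]))
E
```

```text
top 440 [-1.9 10.2 24.3 30.9 33.8] [581.  155.9  33.9]
 ground z near 1.177090189788487
side 541 [-0.7  9.5 25.2 29.8 32.5] [582.9 162.1  27.6]
 ground z near 1.1864654872897518
```

View pics/crop1.png

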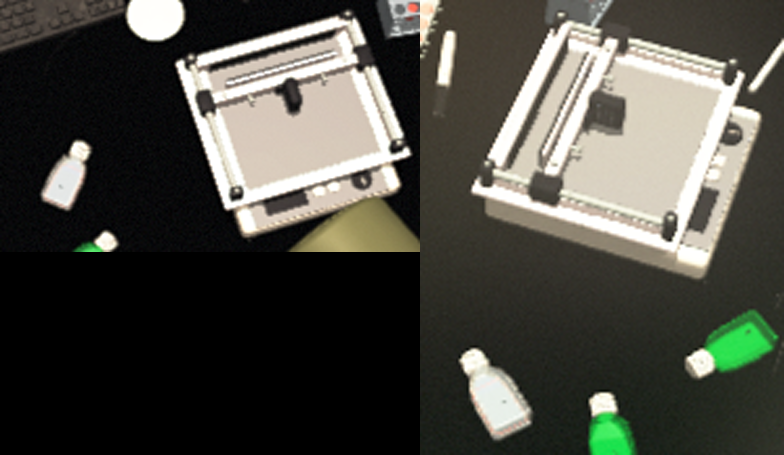

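The crop confirms it: the clear flask with the white cap is at crop (66,175) on the left and (497,395) on the right. The fin is at (291,95) and (607,110).

```bash
python3 - <<'E'
from h import *
A=[];
for n in("top","side"):
    c=cam(n);P=pts(c);f=c["frame"].astype(int)
    reg=np.zeros((480,640),bool)
    if n=="top": reg[185:300,335:470]=1
    else: reg[145:255,285:410]=1
    g=reg&(c["z_map"]>0)
    dark=f.max(-1)<75
    z=P[...,2]
    print(n,"hist",np.histogram(z[g],bins=np.arange(-5,150,5)))
    for nm,m in {"plat":g&~dark&(abs(z-76)<5),"darkhigh":g&dark&(z>85)}.items():
        k,l,st,ce=cv2.connectedComponentsWithStats(m.astype(np.uint8),connectivity=8)
        for i in range(1,k):
            if st[i,4]>=12:
                q=P[l==i]; print(nm,st[i],ce[i].round(1),np.median(q,0).round(1),"z95",np.percentile(q[:,2],[5,95]).round(1))
    # flask
    fr=np.zeros((480,640),bool)
    if n=="top": fr[240:290,272:312]=1
    else: fr[272:322,278:322]=1
    m=fr&(f.max(-1)>80)
    k,l,st,ce=cv2.connectedComponentsWithStats(m.astype(np.uint8)); i=1+st[1:,4].argmax()
    q=P[l==i]; q=q[(q[:,2]>17)&(q[:,2]<34)]
    r=cv2.minAreaRect(q[:,:2].astype(np.float32)); print("flask",st[i],r)
    cn=max(cv2.findContours((l==i).astype(np.uint8),0,1)[0],key=cv2.contourArea)[:,0]
    for h in(10,20,26): print(h,cv2.minAreaRect(np.array([ray(c,*p,h)[:2] for p in cn],np.float32)))
    A.append(q)
q=np.vstack(A);mu=q[:,:2].mean(0);w,V=np.linalg.eigh(np.cov(q[:,:2].T));ax=V[:,1];print("pca",mu,ax,np.arctan2(ax[1],ax[0]))
d=(q[:,:2]-mu)
for nm,a in(("len",ax),("wid",np.array([-ax[1],ax[0]]))): print(nm,np.percentile(d@a,[1,3,50,97,99]).round(1))
t=d@ax
for s in range(-60,60,10):
    b=(t>=s)&(t<s+10)
    if b.sum()>5: print(s,b.sum(),np.percentile(d[b]@np.array([-ax[1],ax[0]]),[3,97]).round(1))
E
```

```text
top hist (array([2224, 2601,  920,  133,   26,   44,   39,   80,  193,  367,  369,
        152,   23,   33,  215, 1313, 2162,  871,  210,  233,  418,  576,
        400,  122,   21,   35,   23,   14,    0,    0]), array([ -5,   0,   5,  10,  15,  20,  25,  30,  35,  40,  45,  50,  55,
        60,  65,  70,  75,  80,  85,  90,  95, 100, 105, 110, 115, 120,
       125, 130, 135, 140, 145]))
plat [398 192  10   4  15] [402.5 193.5] [ 692.4 -224.8   77.2] z95 [73.9 80.1]
plat [370 195  28   9  46] [382.8 199.1] [ 691.  -162.3   76.1] z95 [72.2 80.5]
plat [355 195  73  30 430] [390.7 208.5] [ 655.3 -174.8   76.3] z95 [72.3 80.3]
plat [354 203  15   6  23] [361.2 205.2] [689.2 -93.   78. ] z95 [73.8 80.4]
plat [344 209  10  21  73] [348.4 218.5] [658.7 -42.7  77.5] z95 [72.3 80.2]
plat [ 362  212   93   66 2754] [404.2 244.6] [ 530.6 -177.3   76.4] z95 [72.1 80.4]
plat [437 212   5   9  15] [438.7 216.6] [ 588.2 -307.5   76.7] z95 [72.5 80.1]
plat [440 222   4   6  12] [441.8 224.6] [ 559.5 -306.4   77.5] z95 [74.  79.8]
plat [443 229   8  17  31] [446.9 237.2] [ 520.  -308.8   75.2] z95 [7
[... 2298 characters left out ...]
25314331055)
10 ((592.0887451171875, 147.6931610107422), (51.39440155029297, 109.90858459472656), 49.860355377197266)
20 ((589.7750244140625, 153.09718322753906), (51.01762390136719, 109.10285186767578), 49.86040115356445)
26 ((588.3867797851562, 156.339599609375), (50.79158401489258, 108.61949920654297), 49.860374450683594)
pca [585.23830347 157.57031411] [-0.77281605  0.63463009] 2.454062885679735
len [-54.7 -51.4   2.1  39.   41. ]
wid [-21.  -20.1  -0.3  19.8  21.4]
-60 29 [-9.7 10.6]
-50 48 [-10.5  11.8]
-40 52 [-10.7  12. ]
-30 63 [-15.8  17.3]
-20 89 [-19.3  18.9]
-10 93 [-19.9  20.6]
0 95 [-19.8  19.6]
10 102 [-21.   20.5]
20 102 [-20.6  19.5]
30 107 [-20.6  20.5]
40 14 [-16.4  17.9]
```

```bash
python3 - <<'E'
from h import *
for n in("top","side"):
    c=cam(n);P=pts(c);f=c["frame"].astype(int).max(-1)
    S=P.reshape(-1,3); I=f.ravel()
    def sel(x0,x1,y0,y1,z0,z1): return S[(S[:,0]>x0)&(S[:,0]<x1)&(S[:,1]>y0)&(S[:,1]<y1)&(S[:,2]>z0)&(S[:,2]<z1)]
    print(n)
    q=sel(540,625,-210,-130,113,135); print("fin",len(q),q.mean(0).round(1),np.percentile(q,[4,96],axis=0).round(1))
    for nm,b in {"clamp":(585,645,-275,-75,97,118),"back":(650,720,-275,-75,97,118),"front":(440,480,-275,-75,60,130)}.items():
        q=sel(*b)
        if len(q)<20: print(nm,len(q)); continue
        k=np.polyfit(q[:,1],q[:,0],1); r=q[:,0]-np.polyval(k,q[:,1]); 
        g=abs(r)<15; k=np.polyfit(q[g,1],q[g,0],1); r=q[:,0]-np.polyval(k,q[:,1])
        print(nm,len(q),"yaw",-np.arctan(k[0]).round(4),"x@-170",np.polyval(k,-170).round(1),"spread",np.percentile(r,[3,97]).round(1),"z",np.median(q[:,2]).round(1))
    for nm,b in {"rodL":(480,595,-70,-35,88,105),"rodR":(480,595,-310,-265,88,105)}.items():
        q=sel(*b); k=np.polyfit(q[:,0],q[:,1],1); print(nm,len(q),"yaw",np.arctan(k[0]).round(4),"y@570",np.polyval(k,570).round(1),q[:,2].mean().round(1))
    q=sel(420,720,-330,-20,66,82); r=cv2.minAreaRect(q[:,:2].astype(np.float32)); print("plat",r)
    print("around fin heights (dark)")
E
```

```text
top
fin 93 [ 584.5 -173.1  124. ] [[ 564.9 -182.6  114.2]
 [ 602.9 -164.9  132.6]]
clamp 513 yaw 0.0276 x@-170 617.6 spread [-16.7  17.8] z 103.7
back 304 yaw 0.0165 x@-170 668.7 spread [-7.5  8. ] z 102.6
front 416 yaw 0.0066 x@-170 470.6 spread [-8.5  8.5] z 76.4
rodL 119 yaw 0.0216 y@570 -56.6 98.3
rodR 121 yaw 0.0119 y@570 -291.9 98.1
plat ((579.3076171875, -175.2633056640625), (235.65597534179688, 275.006591796875), 1.0606348514556885)
around fin heights (dark)
side
fin 101 [ 586.1 -173.2  123.2] [[ 567.6 -184.2  113.8]
 [ 604.9 -166.1  130. ]]
clamp 469 yaw 0.0268 x@-170 618.4 spread [-25.6  18. ] z 104.5
back 271 yaw 0.0197 x@-170 670.5 spread [-7.   7.6] z 103.6
front 299 yaw 0.016 x@-170 471.1 spread [-7.4  8.2] z 76.9
rodL 146 yaw 0.0193 y@570 -57.1 98.4
rodR 123 yaw 0.0024 y@570 -293.3 97.7
plat ((579.7518920898438, -175.32186889648438), (232.8349151611328, 278.1488952636719), 1.1663850545883179)
around fin heights (dark)
```

```bash
cat >> h.py <<'E'
def plan(x,y,z,yaw):
    s=manip.read_state(); p=s["eef_pos"]; M=R.from_euler("xyz",s["eef_rot"]).as_matrix()
    d=M.T@(np.array([x,y,z])-p)/1000; t=-(yaw-s["eef_rot"][2]); t=(t+np.pi)%(2*np.pi)-np.pi
    print("t",s["clock"].__round__(2),"pos",p.round(1),"yaw",s["eef_rot"][2].round(4),"F",s["wrist_force"].round(1),"gap",round(s["finger_gap"],1),"grip",round(s["finger_force"],1),"-> shift",d.round(4),"turn",round(t,3))
E
python3 -c "
from h import *
plan(585.3,-173.3,170,.018)"
```

```text
t 0.5 pos [ 226.7 -501.1  205.4] yaw 0.4248 F [0.8 0.7 0.1] gap 94.2 grip 0.0 -> shift [ 0.4618 -0.1508  0.0354] turn 0.407
```

Request:
move_arm(
  moves=[
    [0.462,-0.151,0.0,0.407],
    [0.462,-0.151,0.0,0.407],
    [0.462,-0.151,0.0,0.407],
    [0.462,-0.151,0.0,0.407],
    [0.462,-0.151,0.0,0.407],
    [0.462,-0.151,0.0,0.407],
    [0.462,-0.151,0.0,0.407],
    [0.462,-0.151,0.0,0.407],
    [0.462,-0.151,0.0,0.407],
    [0.462,-0.151,0.0,0.407],
    [0.462,-0.151,0.035,0.407],
    [0.462,-0.151,0.035,0.407],
  ],
  jaw=0.05,
  squeeze=25,
)

```text
clock: 1.7
eef_pos: [584.2, -171.6, 166.2]
eef_rot: [-3.139, 0.007, 0.02]
wrist_force: [-0.8, -0.3, -0.1]
finger_gap: 49.9
finger_force: 0.0
```

```bash
python3 -c "
from h import *
plan(585.3,-173.3,94,.018)"
```

```text
t 1.7 pos [ 584.2 -171.6  166.2] yaw 0.0196 F [-0.8 -0.3 -0.1] gap 49.9 grip 0.0 -> shift [0.0016 0.0019 0.0722] turn 0.002
```

Request:
move_arm(
  moves=[
    [0,0,0.02,0],
    [0,0,0.045,0],
    [0,0,0.065,0],
    [0,0,0.076,0],
    [0,0,0.076,0],
    [0,0,0.076,0],
  ],
)

```text
clock: 2.3
eef_pos: [585.7, -173.7, 95.8]
eef_rot: [3.141, -0.001, 0.017]
wrist_force: [0.2, -0.4, -0.5]
finger_gap: 50.5
finger_force: 0.0
```

```bash
python3 -c "
from h import *
plan(585.3,-173.3,94,.018)
c=cam('side');s=np.s_[145:265,280:420];a=c['frame'][s]
d=cam('top');b=d['frame'][175:295,335:475]
cv2.imwrite('pics/g1.png',cv2.resize(np.hstack([a,b]),None,fx=2.8,fy=2.8,interpolation=2))"
```

```text
t 2.3 pos [ 585.7 -173.7   95.8] yaw 0.0172 F [ 0.2 -0.4 -0.5] gap 50.5 grip 0.0 -> shift [-0.0004 -0.0004  0.0018] turn -0.001
```

View pics/g1.png

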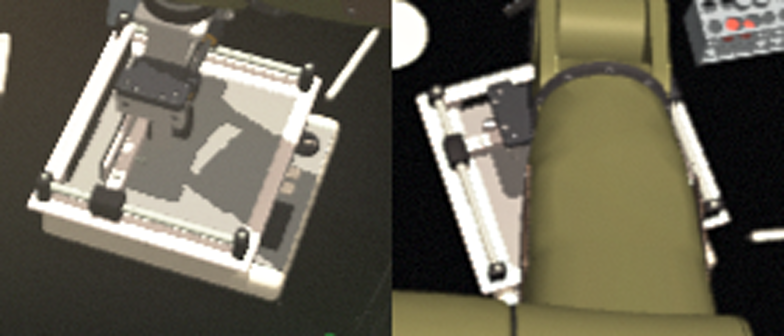

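The gripper is over the bar, with a finger beside the fin at (183,120) in the side half. I'll close on the fin.

Request:
move_arm(
  moves=[
    [0,0,0.001,0],
    [0,0,0.001,0],
    [0,0,0.001,0],
    [0,0,0.001,0],
    [0,0,0.001,0],
    [0,0,0.001,0],
  ],
  jaw=0.0,
)

```text
clock: 3.0
eef_pos: [585.5, -177.3, 93.6]
eef_rot: [3.135, -0.002, 0.016]
wrist_force: [3.7, -28.4, -7.6]
finger_gap: 18.1
finger_force: 25.0
```

Gripping the fin gives a side force of -28 N, so I need to recentre the command.

Request:
move_arm(
  moves=[
    [0,0.002,0,0],
    [0,0.0035,-0.0005,0],
    [0,0.0035,-0.0005,0],
    [0,0.0035,-0.0005,0],
  ],
)

```text
clock: 3.4
eef_pos: [585.5, -177.4, 93.6]
eef_rot: [3.14, -0.0, 0.018]
wrist_force: [3.1, -7.0, -5.8]
finger_gap: 18.2
finger_force: 25.0
```

Request:
move_arm(
  moves=[
    [-0.005,0.001,0,0],
    [-0.015,0.001,0,0],
    [-0.027,0.001,0,0],
    [-0.04,0.001,0,0],
    [-0.053,0.001,0,0],
    [-0.066,0.001,0,0],
    [-0.079,0.001,0,0],
    [-0.089,0.001,0,0],
    [-0.096,0.001,0,0],
    [-0.1,0.001,0,0],
    [-0.1,0.001,0,0],
    [-0.1,0.001,0,0],
  ],
)

```text
clock: 4.6
eef_pos: [485.0, -179.1, 93.6]
eef_rot: [-3.141, 0.001, 0.018]
wrist_force: [-2.8, 0.6, -4.4]
finger_gap: 17.6
finger_force: 25.0
```

```bash
python3 -c "
from h import *
plan(585.3,-173.3,94,.018)"
```

```text
t 4.6 pos [ 485.  -179.1   93.6] yaw 0.0179 F [-2.8  0.6 -4.4] gap 17.6 grip 25.0 -> shift [ 0.1004 -0.004  -0.0005] turn -0.0
```

Request:
move_arm(
  moves=[
    [0,0,0,0],
    [0,0,0,0],
    [0,0,0,0],
    [0,0,-0.04,0],
    [0,0,-0.08,0],
    [0,0,-0.12,0],
    [0,0,-0.12,0],
    [0,0,-0.12,0],
  ],
  jaw=0.06,
)

```text
clock: 5.4
eef_pos: [485.6, -179.4, 214.3]
eef_rot: [3.141, -0.001, 0.018]
wrist_force: [-0.3, -0.6, -1.3]
finger_gap: 59.9
finger_force: 0.0
```

```bash
python3 -c "
from h import *
plan(590,154,100,2.45)
# bar and back bar check
for n in ('top','side'):
    c=cam(n);S=pts(c).reshape(-1,3)
    for nm,b in {'clamp':(495,545,-275,-75,97,118),'back':(650,720,-275,-75,97,118),'pad':(545,655,-275,-75,84,118)}.items():
        q=S[(S[:,0]>b[0])&(S[:,0]<b[1])&(S[:,1]>b[2])&(S[:,1]<b[3])&(S[:,2]>b[4])&(S[:,2]<b[5])]
        if len(q)>5: print(n,nm,len(q),np.percentile(q[:,0],[3,25,50,75,97]).round(1))
"
```

```text
t 5.4 pos [ 485.6 -179.4  214.3] yaw 0.0178 F [-0.3 -0.6 -1.3] gap 59.9 grip 0.0 -> shift [ 0.1102 -0.3316  0.1142] turn -2.432
top clamp 195 [504.5 509.2 514.  525.1 533.4]
top back 229 [660.5 664.6 668.  671.8 676.8]
top pad 45 [549.6 565.7 614.5 636.3 652.4]
side clamp 415 [500.9 511.5 517.9 530.4 536.5]
side back 272 [662.9 667.  670.5 674.6 677.6]
side pad 32 [553.3 574.2 605.  627.3 649.1]
```

Request:
move_arm(
  moves=[
    [0.11,-0.332,0,-1.7],
    [0.11,-0.332,0,-1.7],
    [0.11,-0.332,0,-1.7],
    [0.11,-0.332,0,-1.7],
    [0.11,-0.332,0,-1.7],
    [0.11,-0.332,0,-1.7],
    [0.11,-0.332,0,-1.7],
    [0.11,-0.332,0,-1.7],
    [0.11,-0.332,0,-1.7],
    [0.11,-0.332,0,-1.7],
    [0.11,-0.332,0,-1.7],
    [0.11,-0.332,0,-1.7],
  ],
  jaw=0.08,
  squeeze=8,
)

```text
clock: 6.7
eef_pos: [589.1, 154.5, 212.1]
eef_rot: [-3.139, 0.0, 1.724]
wrist_force: [-0.5, -0.5, -1.0]
finger_gap: 80.0
finger_force: 0.0
```

```bash
python3 -c "
from h import *
plan(590,154,100,2.45)"
```

```text
t 6.7 pos [589.1 154.5 212.1] yaw 1.7236 F [-0.5 -0.5 -1. ] gap 80.0 grip 0.0 -> shift [-0.0006  0.0011  0.1121] turn -0.726
```

Request:
move_arm(
  moves=[
    [0,0,0.03,-0.73],
    [0,0,0.06,-0.73],
    [0,0,0.09,-0.73],
    [0,0,0.11,-0.73],
    [0,0,0.11,-0.73],
    [0,0,0.11,-0.73],
    [0,0,0.11,-0.73],
    [0,0,0.11,-0.73],
  ],
)

```text
clock: 7.5
eef_pos: [589.6, 154.5, 104.0]
eef_rot: [3.141, 0.0, 2.445]
wrist_force: [-0.7, 0.0, 0.1]
finger_gap: 80.2
finger_force: 0.0
```

```bash
python3 -c "
from h import *
plan(590,154,5,2.45)
c=cam('side');a=c['frame'][250:350,250:350]
d=cam('top');b=d['frame'][215:315,240:340]
cv2.imwrite('pics/g2.png',cv2.resize(np.hstack([a,b]),None,fx=4,fy=4,interpolation=2))"
```

```text
t 7.5 pos [589.6 154.5 104. ] yaw 2.4447 F [-0.7  0.   0.1] gap 80.2 grip 0.0 -> shift [-0.0006 -0.0001  0.099 ] turn -0.005
```

View pics/g2.png

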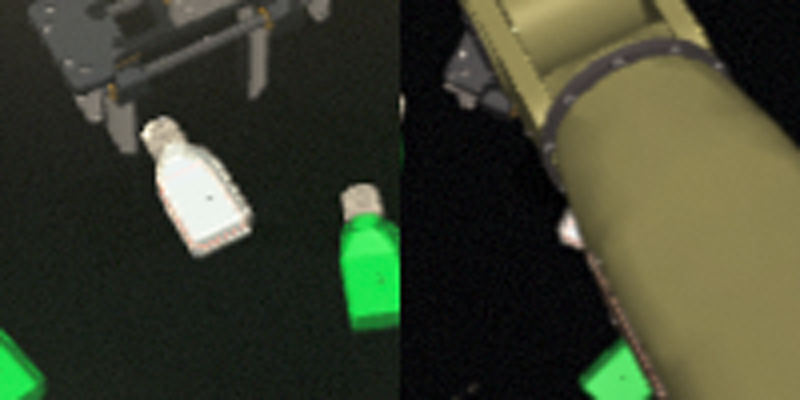

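The fingers at (120,130) and (258,70) straddle the flask axis squarely. I'll descend and grip lightly.

Request:
move_arm(
  moves=[
    [0,0,0.03,-0.005],
    [0,0,0.06,-0.005],
    [0,0,0.08,-0.005],
    [0,0,0.092,-0.005],
    [0,0,0.099,-0.005],
    [0,0,0.099,-0.005],
    [0,0,0.099,-0.005],
    [0,0,0.099,-0.005],
  ],
)

```text
clock: 8.4
eef_pos: [590.1, 154.6, 6.0]
eef_rot: [3.14, 0.001, 2.453]
wrist_force: [0.7, -0.6, 0.5]
finger_gap: 80.1
finger_force: 0.0
```

Request:
move_arm(
  moves=[
    [0,0,0,0],
    [0,0,0,0],
    [0,0,0,0],
    [0,0,0,0],
    [0,0,0,0],
    [0,0,0,0],
    [0,0,0,0],
  ],
  jaw=0.03,
  squeeze=9,
)

```text
clock: 9.1
eef_pos: [589.5, 154.5, 5.0]
eef_rot: [-3.142, -0.0, 2.453]
wrist_force: [-0.4, 0.3, 0.8]
finger_gap: 42.6
finger_force: 9.0
```

Request:
move_arm(
  moves=[
    [0,0,-0.01,0],
    [0,0,-0.03,0],
    [0,0,-0.06,0],
    [0,0,-0.1,0],
    [0,0,-0.14,0],
    [0,0,-0.165,0],
    [0,0,-0.17,0],
    [0,0,-0.17,0],
  ],
)

```text
clock: 9.9
eef_pos: [589.5, 154.5, 175.1]
eef_rot: [3.141, 0.0, 2.453]
wrist_force: [-0.7, 0.1, -1.6]
finger_gap: 42.0
finger_force: 9.0
```

```bash
python3 -c "
from h import *
plan(610,-176,175,1.589)"
```

```text
t 9.9 pos [589.5 154.5 175.1] yaw 2.4528 F [-0.7  0.1 -1.6] gap 42.0 grip 9.0 -> shift [-2.259e-01 -2.422e-01  1.000e-04] turn 0.864
```

Request:
move_arm(
  moves=[
    [-0.014,-0.015,0,0.06],
    [-0.037,-0.04,0,0.16],
    [-0.062,-0.066,0,0.26],
    [-0.087,-0.093,0,0.36],
    [-0.112,-0.12,0,0.46],
    [-0.137,-0.147,0,0.56],
    [-0.162,-0.174,0,0.66],
    [-0.187,-0.2,0,0.76],
    [-0.208,-0.223,0,0.83],
    [-0.22,-0.236,0,0.864],
    [-0.226,-0.242,0,0.864],
    [-0.226,-0.242,0,0.864],
  ],
)

```text
clock: 11.1
eef_pos: [610.0, -176.0, 174.0]
eef_rot: [-3.14, -0.001, 1.59]
wrist_force: [0.7, 0.7, -0.4]
finger_gap: 42.3
finger_force: 9.0
```

```bash
python3 -c "
from h import *
plan(610,-176,85,1.589)
c=cam('side');a=c['frame'][130:270,270:420]
cv2.imwrite('pics/g3.png',cv2.resize(a,None,fx=4,fy=4,interpolation=2))
P=pts(c);q=P[(abs(P[...,0]-610)<90)&(abs(P[...,1]+176)<80)&(P[...,2]>155)&(P[...,2]<215)&(c['frame'].max(-1)>150)]
print(len(q),np.percentile(q,[3,50,97],axis=0).round(1) if len(q) else '')"
```

```text
t 11.1 pos [ 610. -176.  174.] yaw 1.5898 F [ 0.7  0.7 -0.4] gap 42.3 grip 9.0 -> shift [-0.      0.0001  0.089 ] turn 0.001
417 [[ 589.4 -214.1  176.2]
 [ 610.9 -158.2  194.1]
 [ 631.5 -129.1  200.9]]
```

View pics/g3.png

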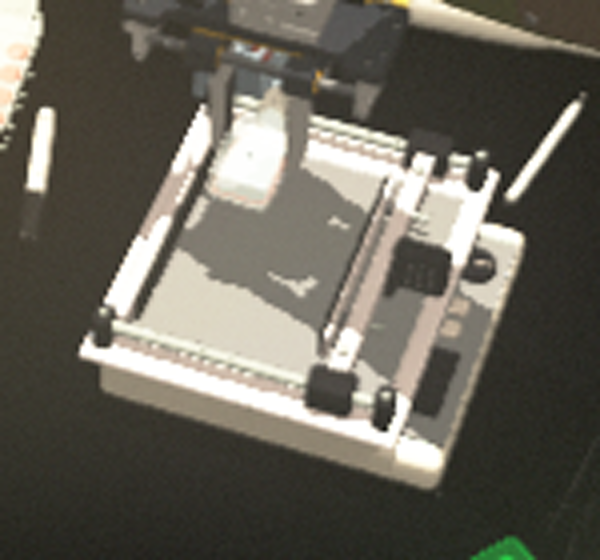

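The flask at (250,160) is held level over the wide gap. The pad is at (355,265) and the back bar at (165,235).

Request:
move_arm(
  moves=[
    [0,0,0.02,0],
    [0,0,0.045,0],
    [0,0,0.065,0],
    [0,0,0.078,0],
    [0,0,0.085,0],
    [0,0,0.089,0],
    [0,0,0.09,0],
    [0,0,0.09,0],
  ],
)

```text
clock: 11.95
eef_pos: [610.5, -176.0, 85.6]
eef_rot: [3.141, 0.0, 1.589]
wrist_force: [-0.3, 0.3, -1.0]
finger_gap: 42.4
finger_force: 9.0
```

Request:
move_arm(
  moves=[
    [0,0,0.0005,0],
    [0,0,0.001,0],
    [0,0,0.0015,0],
    [0,0,0.002,0],
    [0,0,0.002,0],
    [0,0,0.002,0],
  ],
)

```text
clock: 12.55
eef_pos: [610.2, -176.0, 83.0]
eef_rot: [-3.142, -0.0, 1.589]
wrist_force: [0.3, 0.5, -1.5]
finger_gap: 42.5
finger_force: 9.0
```

Request:
move_arm(
  moves=[
    [0,0,0.0005,0],
    [0,0,0.001,0],
    [0,0,0.0015,0],
    [0,0,0.002,0],
    [0,0,0.002,0],
    [0,0,0.002,0],
  ],
)

```text
clock: 13.15
eef_pos: [610.2, -175.9, 81.0]
eef_rot: [3.142, -0.0, 1.589]
wrist_force: [-0.7, 1.1, -0.2]
finger_gap: 42.3
finger_force: 9.0
```

Request:
move_arm(
  moves=[
    [0,0,0.0005,0],
    [0,0,0.0005,0],
    [0,0,0.0005,0],
  ],
)

```text
clock: 13.45
eef_pos: [610.3, -176.0, 80.9]
eef_rot: [3.141, 0.0, 1.589]
wrist_force: [-2.7, 1.0, 5.5]
finger_gap: 42.9
finger_force: 8.9
```

Contact: the force is up 5.5 N at z = 80.9. I'll open slowly a little way, then rise.

Request:
move_arm(
  moves=[
    [0,0,0,0],
    [0,0,0,0],
    [0,0,0,0],
    [0,0,0,0],
    [0,0,0,0],
    [0,0,-0.02,0],
    [0,0,-0.05,0],
    [0,0,-0.09,0],
    [0,0,-0.12,0],
    [0,0,-0.12,0],
    [0,0,-0.12,0],
  ],
  jaw=0.056,
)

```text
clock: 14.55
eef_pos: [610.2, -176.0, 200.4]
eef_rot: [3.141, 0.0, 1.589]
wrist_force: [-1.4, 0.7, -0.3]
finger_gap: 55.7
finger_force: 0.0
```

```bash
python3 -c "
from h import *
plan(485.2,-179.3,200,.018)"
```

```text
t 14.55 pos [ 610.2 -176.   200.4] yaw 1.5888 F [-1.4  0.7 -0.3] gap 55.7 grip 0.0 -> shift [-0.0011 -0.125   0.0003] turn 1.571
```

Request:
move_arm(
  moves=[
    [-0.001,-0.125,0,1.571],
    [-0.001,-0.125,0,1.571],
    [-0.001,-0.125,0,1.571],
    [-0.001,-0.125,0,1.571],
    [-0.001,-0.125,0,1.571],
    [-0.001,-0.125,0,1.571],
    [-0.001,-0.125,0,1.571],
    [-0.001,-0.125,0,1.571],
    [-0.001,-0.125,0,1.571],
    [-0.001,-0.125,0,1.571],
    [-0.001,-0.125,0,1.571],
    [-0.001,-0.125,0,1.571],
  ],
  squeeze=25,
)

```text
clock: 15.75
eef_pos: [484.7, -179.0, 199.0]
eef_rot: [-3.141, 0.002, 0.017]
wrist_force: [0.5, 0.2, -0.3]
finger_gap: 56.0
finger_force: 0.0
```

```bash
python3 -c "
from h import *
plan(485.2,-179.3,94,.018)
for n in ('side','top'):
    c=cam(n);P=pts(c);f=c['frame']
    q=P[(P[...,0]>540)&(P[...,0]<652)&(abs(P[...,1]+176)<75)&(P[...,2]>92)&(P[...,2]<112)]
    print(n,len(q),np.percentile(q,[3,50,97],axis=0).round(1)); b=q[q[:,1]>-200]; print(cv2.minAreaRect(b[:,:2].astype(np.float32)))
a=cam('side')['frame'][130:270,270:420]
cv2.imwrite('pics/g4.png',cv2.resize(a,None,fx=4,fy=4,interpolation=2))"
```

```text
t 15.75 pos [ 484.7 -179.   199. ] yaw 0.0168 F [ 0.5  0.2 -0.3] gap 56.0 grip 0.0 -> shift [0.0007 0.0004 0.105 ] turn -0.001
side 348 [[ 591.2 -219.7   93.5]
 [ 610.5 -164.1  101.5]
 [ 630.8 -129.1  107.9]]
((611.41015625, -162.9911346435547), (73.59679412841797, 44.342987060546875), 88.98442077636719)
top 220 [[ 595.5 -193.7   94.1]
 [ 615.9 -161.5  101.5]
 [ 631.3 -128.5  107.8]]
((613.718505859375, -161.299072265625), (41.25726318359375, 72.66228485107422), 5.953601360321045)
```

View pics/g4.png

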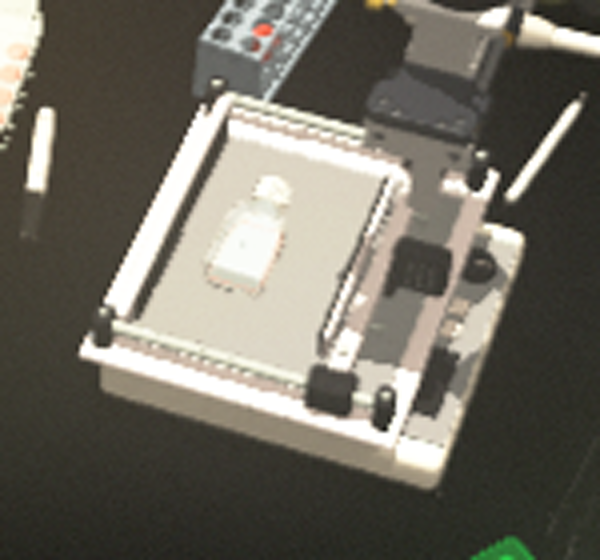

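The flask lies flat at (245,235) between the bars and parallel to them. Next I go down on the fin.

Request:
move_arm(
  moves=[
    [0,0,0.03,0],
    [0,0,0.06,0],
    [0,0,0.085,0],
    [0,0,0.1,0],
    [0,0,0.106,0],
    [0,0,0.106,0],
    [0,0,0.106,0],
  ],
)

```text
clock: 16.6
eef_pos: [485.6, -179.4, 95.2]
eef_rot: [3.141, -0.001, 0.018]
wrist_force: [0.3, 0.1, -0.4]
finger_gap: 55.7
finger_force: 0.0
```

Request:
move_arm(
  moves=[
    [0,0,0,0],
    [0,0,0,0],
    [0,0,0,0],
    [0,0,0,0],
    [0,0,0,0],
    [0,0,0,0],
  ],
  jaw=0.0,
)

```text
clock: 17.2
eef_pos: [485.3, -179.2, 94.5]
eef_rot: [-3.141, -0.0, 0.018]
wrist_force: [0.1, 0.6, 1.7]
finger_gap: 18.1
finger_force: 25.0
```

Request:
move_arm(
  moves=[
    [0.005,0,0,0],
    [0.014,0,0,0],
    [0.024,0,0,0],
    [0.034,0,0,0],
    [0.042,0,0,0],
    [0.047,0,0,0],
    [0.05,0,0,0],
    [0.052,0,0,0],
    [0.054,0,0,0],
    [0.056,0,0,0],
    [0.058,0,0,0],
    [0.06,0,0,0],
  ],
)

```text
clock: 18.4
eef_pos: [544.8, -178.1, 94.5]
eef_rot: [-3.141, 0.002, 0.018]
wrist_force: [-6.9, 1.1, 5.1]
finger_gap: 17.8
finger_force: 25.0
```

Request:
move_arm(
  moves=[
    [0.0015,0,0,0],
    [0.003,0,0,0],
    [0.0045,0,0,0],
    [0.006,0,0,0],
    [0.0075,0,0,0],
    [0.009,0,0,0],
    [0.0105,0,0,0],
    [0.012,0,0,0],
    [0.013,0,0,0],
    [0.014,0,0,0],
    [0.015,0,0,0],
    [0.016,0,0,0],
  ],
)

```text
clock: 19.6
eef_pos: [560.7, -177.9, 94.5]
eef_rot: [-3.141, 0.002, 0.018]
wrist_force: [-6.3, 0.8, 4.9]
finger_gap: 17.9
finger_force: 25.0
```

```bash
cat > fl.py <<'E'
from h import *
plan(571,-177.5,94,.018)
for n in ('side','top'):
    c=cam(n);S=pts(c).reshape(-1,3)
    q=S[(S[:,1]>-165)&(S[:,1]<-138)&(S[:,2]>92)&(S[:,2]<114)&(S[:,0]>570)&(S[:,0]<700)]
    print(n,np.histogram(q[:,0],bins=np.arange(570,700,5))[0])
E
python3 fl.py
```

```text
t 19.6 pos [ 560.7 -177.9   94.5] yaw 0.0177 F [-6.3  0.8  4.9] gap 17.9 grip 25.0 -> shift [ 0.0103 -0.0002  0.0005] turn -0.0
side [ 2  6 18 12  9  6  5 13  9 16 13 14 12 13 16 13 11  5 11 13 11  8  0  0
  0]
top [ 0  0  0  0  0  0  0  0  0  0  0  0  0  8 13 14 11  2 20 17 14  3  0  0
  0]
```

Request:
move_arm(
  moves=[
    [0.001,0,0,0],
    [0.002,0,0,0],
    [0.003,0,0,0],
    [0.004,0,0,0],
  ],
)

```text
clock: 20.1
eef_pos: [564.8, -177.8, 94.5]
eef_rot: [-3.141, 0.001, 0.018]
wrist_force: [-7.1, 1.4, 5.9]
finger_gap: 18.1
finger_force: 25.0
```

Request:
move_arm(
  moves=[
    [0.0005,0,0,0],
    [0.001,0,0,0],
    [0.0015,0,0,0],
  ],
)

```text
clock: 20.4
eef_pos: [566.2, -177.8, 94.5]
eef_rot: [-3.141, 0.002, 0.018]
wrist_force: [-8.0, 1.6, 4.3]
finger_gap: 17.8
finger_force: 25.0
```

Request:
move_arm(
  moves=[
    [0.0005,0,0,0],
    [0.001,0,0,0],
    [0.0015,0,0,0],
  ],
)

```text
clock: 20.7
eef_pos: [567.6, -177.7, 94.5]
eef_rot: [-3.141, 0.002, 0.018]
wrist_force: [-8.0, 1.8, 4.9]
finger_gap: 17.7
finger_force: 25.0
```

Request:
move_arm(
  moves=[
    [0.0005,0,0,0],
    [0.001,0,0,0],
    [0.001,0,0,0],
  ],
)

```text
clock: 21.0
eef_pos: [568.6, -177.7, 94.5]
eef_rot: [-3.141, 0.002, 0.018]
wrist_force: [-8.8, 1.1, 5.2]
finger_gap: 18.2
finger_force: 25.0
```

Request:
move_arm(
  moves=[
    [0.0005,0,0,0],
    [0.001,0,0,0],
    [0.001,0,0,0],
  ],
)

```text
clock: 21.3
eef_pos: [569.6, -177.7, 94.5]
eef_rot: [-3.141, 0.002, 0.018]
wrist_force: [-8.2, 2.1, 6.3]
finger_gap: 17.9
finger_force: 25.0
```

```bash
python3 fl.py; python3 -c "
from h import *
for i in range(4):
    cam('top'); print(manip.read_state()['wrist_force'].round(1))
a=cam('side')['frame'][135:255,280:400]
cv2.imwrite('pics/g5.png',cv2.resize(a,None,fx=5,fy=5,interpolation=2))"
```

```text
t 21.3 pos [ 569.6 -177.7   94.5] yaw 0.0177 F [-8.2  2.1  6.3] gap 17.9 grip 25.0 -> shift [ 0.0014 -0.0002  0.0005] turn -0.0
side [ 4  4  1  8 19 11 16 10 15 10 17 14 14 13 11 11 14 16 10 13 15  7  0  0
  0]
top [ 0  0  0  0  0  0  0  0  0  0  0  0  0  0  0 13  8 13 17 15 14  2  0  0
  0]
[-7.9  1.4  6.1]
[-8.2  1.5  5.2]
[-7.9  0.9  5.7]
[-8.5  1.3  6.2]
```

View pics/g5.png

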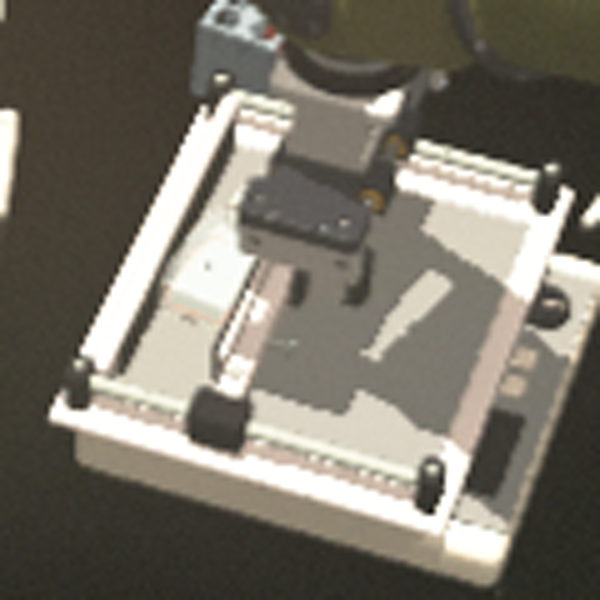

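The flask at (210,275) is up against the pad and at or almost at the back bar's dark rubber face. I'll press on in small steps.

Request:
move_arm(
  moves=[
    [0.0005,0,0,0],
    [0.001,0,0,0],
    [0.001,0,0,0],
  ],
)

```text
clock: 21.95
eef_pos: [570.5, -177.7, 94.5]
eef_rot: [-3.141, 0.002, 0.018]
wrist_force: [-8.5, 0.7, 5.7]
finger_gap: 17.5
finger_force: 25.0
```

```bash
cat > f.py <<'E'
from h import *
L=[]
for i in range(8): viewer.camera('top'); L.append(manip.read_state()['wrist_force'])
print(np.mean(L,0).round(2),manip.read_state()['eef_pos'].round(1))
E
python3 f.py
```

```text
[-8.88  0.9   5.85] [ 570.5 -177.7   94.5]
```

Request:
move_arm(
  moves=[
    [0.0005,0,0,0],
    [0.001,0,0,0],
    [0.001,0,0,0],
  ],
)

```text
clock: 22.65
eef_pos: [571.5, -177.7, 94.5]
eef_rot: [-3.141, 0.002, 0.018]
wrist_force: [-8.5, 0.1, 6.3]
finger_gap: 17.9
finger_force: 25.0
```

```bash
python3 f.py
```

```text
[-9.19  0.98  6.29] [ 571.5 -177.7   94.5]
```

Request:
move_arm(
  moves=[
    [0.0005,0,0,0],
    [0.0005,0,0,0],
    [0.0005,0,0,0],
  ],
)

```text
clock: 23.35
eef_pos: [571.9, -177.7, 94.5]
eef_rot: [-3.141, 0.002, 0.018]
wrist_force: [-9.6, 1.6, 6.0]
finger_gap: 17.9
finger_force: 25.0
```

```bash
python3 f.py
```

```text
[-9.5   1.16  5.94] [ 571.9 -177.7   94.5]
```

Pad force is about 3 N. I'll let go and rise.

Request:
move_arm(
  moves=[
    [0,0,0,0],
    [0,0,0,0],
    [0,0,0,0],
    [0,0,0,0],
    [0,0,-0.02,0],
    [0,0,-0.06,0],
    [0,0,-0.1,0],
    [0,0,-0.12,0],
    [-0.05,0,-0.14,0],
    [-0.1,0,-0.14,0],
    [-0.14,0,-0.14,0],
    [-0.14,0,-0.14,0],
  ],
  jaw=0.05,
)

```text
clock: 24.95
eef_pos: [429.4, -180.0, 234.9]
eef_rot: [3.141, -0.0, 0.016]
wrist_force: [-0.2, -0.3, -0.3]
finger_gap: 49.8
finger_force: 0.0
```

```bash
python3 fl.py; python3 -c "
from h import *
c=cam('side');P=pts(c)
q=P[(P[...,0]>540)&(P[...,0]<630)&(abs(P[...,1]+176)<40)&(P[...,2]>113)&(P[...,2]<135)];print('fin',len(q),q.mean(0).round(1))
a=c['frame'][135:255,280:400]
cv2.imwrite('pics/g6.png',cv2.resize(a,None,fx=5,fy=5,interpolation=2))"
```

```text
t 24.95 pos [ 429.4 -180.   234.9] yaw 0.0164 F [-0.2 -0.3 -0.3] gap 49.8 grip 0.0 -> shift [ 0.1416 -0.0002  0.1409] turn -0.002
side [ 2  0  0  5 13 14 14 11  8 12 15 13 13 14 15 13 12 12 13 11 16  7  0  0
  0]
top [ 0  0  1  7 16 12 18 12 14 11 14 13 17 13 17  8 15 14 17 10 13  5  0  0
  0]
fin 104 [ 572.8 -173.5  122.9]
```

View pics/g6.png

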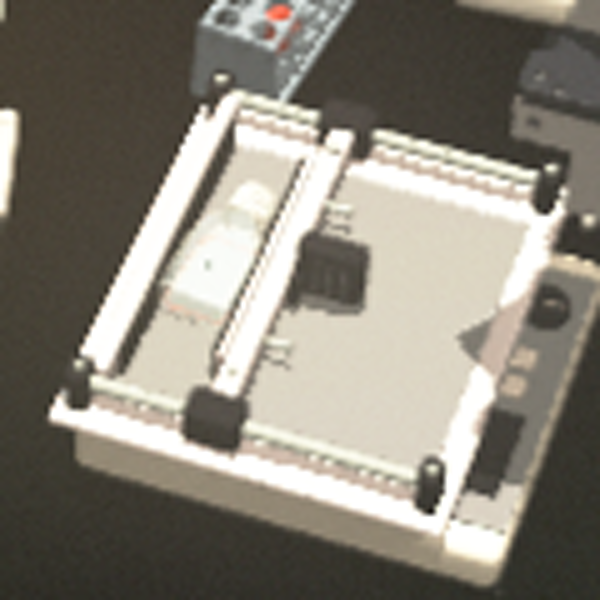

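The flask at (210,265) lies flat, square between the pad and the back bar's dark face, and the bar has stayed where it was left. The arm is clear, so I'll hand the job in.

```bash
python3 -c "
from cell import manip
print(manip.sign_off())"
```

```text
the job is handed in; nothing more can be done
None
```

The flask is loaded: it lies flat against the back bar, about in the middle, held by the clamp pad at roughly 3 N (judged from the wrist force), and the job was handed in at about 25 s with the robot clear.

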